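Set the larger isolator to off and swing out its lockout hasp

ROBOT

A 6-joint arm with a two-finger parallel gripper is mounted at the origin on a cart in front of the work surface, level with it; the furniture and walls round the work are solid. World frame = base frame: x ahead of the robot, y to its left, z up, the work surface at z = 0. Lengths are in m, angles in rad, forces in N, time in s.
With the tool pointing down it reaches from about 0.425 to 1.125 m from the base axis. Payload 14.9 kg.
Tool frame: the origin (TCP) lies at the centre of the arm's flange, where the gripper is bolted on; the fingertips stand 191 mm ahead of it and the grasp point (between the pads) lies 172 mm ahead of it; z points along the fingers, y is the direction in which the jaws open and shut (so a half turn about z gives the same grasp; the last joint's range is limited). The gripper opens to 91 mm and grips with 3 to 60 N. Pads are 32 mm wide; open, the fingers measure 118 mm over their backs; the gripper's body (76 mm by 178 mm) begins 60 mm behind the grasp point.
Start: joints at [1.077, 0.379, 1.734, -0, 1.028, -0.033], TCP at [0.311, 0.627, 0.405] pointing down, gripper open.
Joint ranges: [-2.77, 2.77], [-0.74, 2.19], [0, 2.66], [-1.06, 4.2], [0.31, 2.87], [-3.08, 3.08]. Speed limits (rad/s): [1.89, 1.89, 2.39, 3.14, 3.14, 3.14].

INTERFACE

Orientations are given as a unit quaternion [x, y, z, w].
In Python, from bench import r gives the robot as it stands.
- The arm moves only by the shell command python3 -m handwheel 'ROWS' [OPENING]. ROWS is JSON, a list of rows, each a list of 4 numbers: the shift along the tool's x, y, z in m, then the turn about the tool's z in degrees. A call has 1 to 8 rows; each row shifts and turns the commanded pose from where the row before left it, along the tool's axes as they then stand; what a row does not reach is not made up. A row lasts 1/12 s, in which the tool goes at most 41.7 mm and 7.16 degrees, less where a joint would pass 70% of its speed; a pose out of reach is approached as far as the arm can. A call with a gripper value outside its range is refused whole. OPENING is the opening, from 0 (shut) to 1 (fully open), set as the call begins (- or left out, the last holds). The fingers move at their own pace and stop on an object; the grip force is fixed at half the most. Time passes only in rows, so rows that do not move let the fingers close. It gives the time, the measured TCP pose, the force and the opening at its end, in the units of the state.
- r.read_state(): the state, without advancing time (a new reading comes with each control period).
- r.snapshot(name): name is "scene" or "top"; returns the picture (420x560x3 uint8, red, green, blue); there is no depth.
- r.camera_info(name): a dict with "vertical_fov" (degrees; the focal length in pixels is half the picture's height over the tangent of half this angle, whatever the lens; pixels are square), "cx", "cy" (the principal point, pixels), "world_to_cam" (4x4, takes a point from world to camera coordinates). Camera axes: x right, y down, z forward; pixel columns grow to the right and rows downward; lengths in m; the calibration is good to about 2 mm. A picture is of the moment at which its call begins. camera_info takes no time and is no camera call.
- r.close_job(): hands the job in, once; it reports no verdict.
The state is a dict: "clock": time; "q": joint angles; "joint_vel": joint speeds; "joint_torque": joint torques, N m; "tool_pos": TCP position; "eef_rot": TCP orientation; "contact_force": force on the tool from outside, world axes, zero at the start; "ft_torque": the same for the moment, N m; "gripper_width": finger opening in m.
Only numpy, scipy, OpenCV 4.12 (cv2) and the standard library are available. Lean on these libraries where they do the work, as an engineer would, in place of code of your own. Each camera call takes 0.05 s, during which the arm holds its last target.

TASK

Two surface-mount isolator switches lie face up on the garage worktop, each fixed on its plywood backboard. On the larger one, the one with the steel hasp strap, first turn the rotary handle all the way to off (the ring mark), and only then swing the hasp out sideways as far as it goes, so that a padlock can be hung in it. Leave the handle of the smaller isolator as it is, and let go of everything at the end.

Things in the scene. Friction and masses are not known exactly. Their poses are not given: they have to be found in the camera images.
- handle_grip (a point): black bar handle of the larger isolator (grey box 150x130 mm, cover 72 mm above worktop). Bar 64 long, 16 thick, 30 high, top 112 mm above worktop, on a round skirt of radius 31 whose top is 82 mm above it. Point: on the turning axis, 99 mm above worktop. x axis: along the bar to its pointed end with the white line (turns with it); z: up
- main_handle (a joint): angle of that handle, rad: 0 = on, pointer at the white bar mark on the side away from the robot; grows anticlockwise seen from above to a stop at 1.31 = off, pointer at the white ring mark on the left. Starts at 0 to 0.2. Moderately stiff (0.12 N m), stays where it is left
- hasp_knob (a point): round black upright knob on the end of the hasp, a flat steel strap 106x22x4 mm with a padlock hole, on the larger isolator's cover along its right edge. Knob 14 mm wide, from 79 to 108 mm above the worktop. Point: on its axis, 94 mm up. x axis: along the strap to its vertical pivot, 80 mm away (turns with the hasp); z: up. The knob swings in a level arc round the pivot
- lock_hasp (a joint): angle of that hasp, rad: 0 = folded in along the box's edge, knob at the end near the robot; grows anticlockwise seen from above, the knob swinging out to the right past the box's side and away from the robot, to a stop at 1.57 = fully out, square to the side. Starts at 0 to 0.12. Light (0.08 N m), stays where it is left
- small_handle (a joint): angle, rad, of the like but smaller bar handle (46x12 mm, top 100 mm above worktop) of the smaller isolator (grey box 110x90x48 mm, no hasp, left or right of the larger): 0 = on, where it starts and stays; grows anticlockwise to off; a bystander

How it is judged:
On the way, in this order (a step that is already met when the one before it is completed fails the run):
1. the larger isolator's handle is at off (within 10 degrees of its stop) with the hasp still in (value of joint main_handle above 1.135 rad and value of joint lock_hasp below 0.35 rad), for 0.2 s.
2. the hasp is swung out (within 15 degrees of its stop) (value of joint lock_hasp above 1.3 rad), for 0.2 s.
At the end, for the whole second after the job is handed in: the larger isolator's handle stands at off, within 10 degrees of its stop; its hasp is out, within 15 degrees of its stop; the smaller isolator's handle is still at on, within 11 degrees (value of joint main_handle above 1.135 rad and value of joint lock_hasp above 1.3 rad and value of joint small_handle below 0.2 rad); the robot touches nothing.
It fails at once if the hasp is swung out by more than 20 degrees while the handle is not at off (value of joint lock_hasp above 0.35 rad and value of joint main_handle below 1.135 rad).
It fails at once if the smaller isolator's handle is turned by more than 11 degrees (value of joint small_handle above 0.2 rad).
It also fails if it takes over 53 s, if anything falls off the work surface, if the arm or the gripper's body presses on something with over 40 N, if the wrist force passes 120 N, or if a joint passes its speed limit or range.

## Working session

There is one attempt and no reset: what is moved stays moved. The work goes in short steps, Python scripts to look and compute and a shell command to move; the robot and the scene stay as the last step left them, time stands still between calls to the robot, and variables do not carry over. Pictures are saved under pics/ and viewed, and the job is handed in when it is done.

```bash
mkdir -p pics; ls
python3 - <<'E'
from bench import r
import cv2,json
for n in("scene","top"):
    cv2.imwrite(f"pics/{n}0.png",cv2.cvtColor(r.snapshot(n),cv2.COLOR_RGB2BGR))
    c=r.camera_info(n);print(n,c)
print(r.read_state())
E
```

```text
pics
scene {'vertical_fov': 46.33577416547467, 'cx': 289.57439785667646, 'cy': 207.1489685781171, 'world_to_cam': array([[ 0.77928891,  0.62665884,  0.00273679, -0.43113656],
       [ 0.5609445 , -0.6956088 , -0.44885372, -0.25467516],
       [-0.27937442,  0.35132192, -0.89360106,  1.18483879],
       [ 0.        ,  0.        ,  0.        ,  1.        ]])}
top {'vertical_fov': 56.93317399773165, 'cx': 273.34381685324706, 'cy': 207.137595770817, 'world_to_cam': array([[-0.02946562, -0.99923807, -0.02559421,  0.03121583],
       [-0.98107023,  0.03381384, -0.19067731,  0.56823689],
       [ 0.19139747,  0.0194913 , -0.98131906,  0.86714852],
       [ 0.        ,  0.        ,  0.        ,  1.        ]])}
{'clock': 0.1, 'q': array([ 1.07675011e+00,  3.79340812e-01,  1.73471503e+00, -1.03459885e-05,
        1.02851520e+00, -3.33035570e-02]), 'joint_vel': array([ 9.39340454e-04, -5.21385260e-04, -1.06773312e-03, -8.32932900e-04,
       -2.17597436e-04,  9.94374990e-05]), 'joint_torque': array([-1.62001474e-03, -7.65045047e+01, -4.35290909e+01,  6.51517790e-02,
        3.97984637e-02,  4.73177056e-05]), 'tool_pos': array([0.31115769, 0.62685391, 0.4041681 ]), 'eef_rot': array([ 2.28336433e-01,  9.73582166e-01, -4.73442498e-04, -1.23222600e-04]), 'contact_force': array([-0.13943857, -0.52907574, -0.83497239]), 'ft_torque': array([0.03374721, 0.01352303, 0.00521117]), 'gripper_width': 0.0907848910618093}
```

View pics/scene0.png

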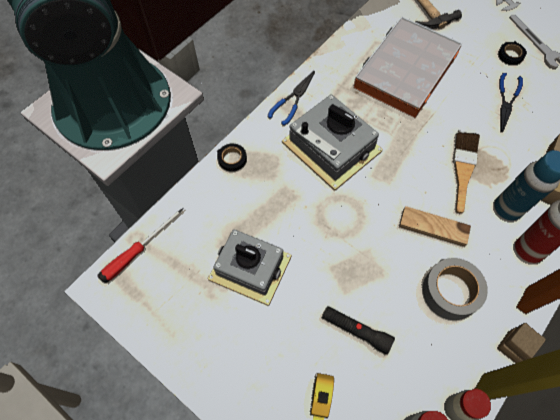

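View pics/top0.png

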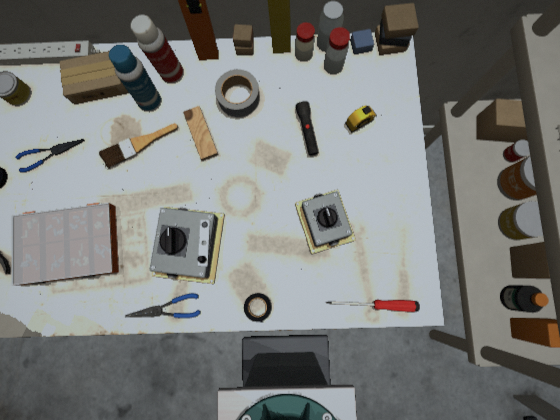

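Run:
```python
import cv2
a=cv2.imread("pics/top0.png")[130:330,150:420]
cv2.imwrite("pics/top0c.png",cv2.resize(a,None,fx=2.9,fy=2.9,interpolation=cv2.INTER_CUBIC))
```

```text
(no output)
```

View pics/top0c.png

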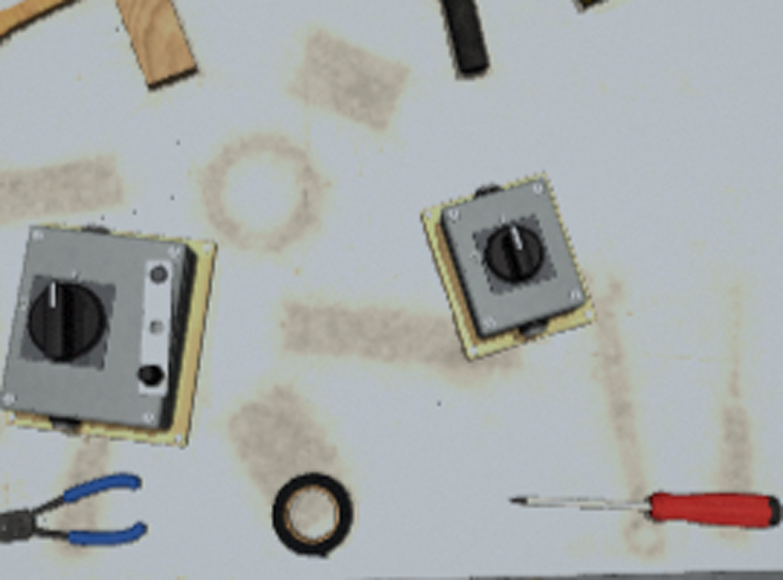

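Run:
```python
import cv2
a=cv2.imread("pics/top0.png")[195:295,140:235]
cv2.imwrite("pics/top0d.png",cv2.resize(a,None,fx=6,fy=6,interpolation=cv2.INTER_CUBIC))
a=cv2.imread("pics/scene0.png")[85:195,275:390]
cv2.imwrite("pics/scene0d.png",cv2.resize(a,None,fx=5,fy=5,interpolation=cv2.INTER_CUBIC))
```

```text
(no output)
```

View pics/top0d.png

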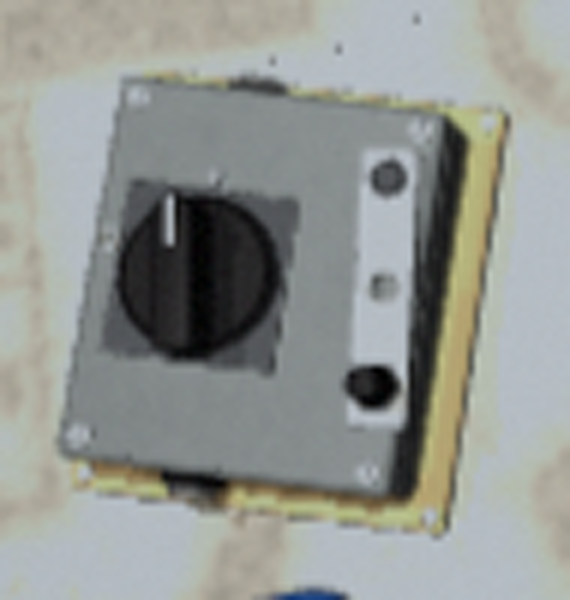

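View pics/scene0d.png

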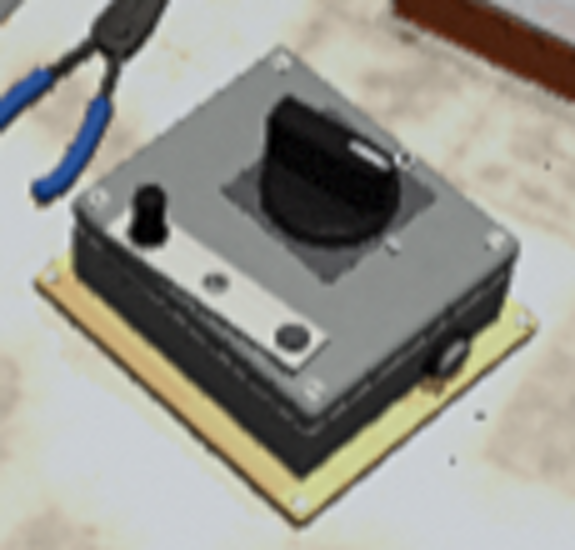

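```bash
cat > h.py <<'E'
from bench import r
import numpy as np
def ray(n,u,v,z):
    c=r.camera_info(n);f=210/np.tan(np.radians(c["vertical_fov"]/2))
    T=c["world_to_cam"];R=T[:3,:3];o=-R.T@T[:3,3]
    d=R.T@np.array([(u-c["cx"])/f,(v-c["cy"])/f,1]);return o+d*(z-o[2])/d[2]
def proj(n,p):
    c=r.camera_info(n);f=210/np.tan(np.radians(c["vertical_fov"]/2))
    q=c["world_to_cam"]@np.r_[p,1];return np.array([f*q[0]/q[2]+c["cx"],f*q[1]/q[2]+c["cy"]])
def crop(u,v,s,ou,ov): return (u+.5)/s-.5+ou,(v+.5)/s-.5+ov
E
python3 - <<'E'
from h import *
t=lambda u,v,z:ray("top",*crop(u,v,6,140,195),z)
s=lambda u,v,z:ray("scene",*crop(u,v,5,275,85),z)
np.set_printoptions(precision=4,suppress=True)
print("skirt",t(198,275,.082),s(330,182,.082))
print("line",t(171,195,.112),t(171,243,.112),s(351,143,.112),s(388,167,.112))
print("pivot",t(388,177,.079),s(293,336,.079))
print("knob top",t(370,383,.108),s(150,192,.108),"base",s(148,240,.079))
print("hole",t(384,287,.078),s(215,282,.078))
for n,f in(("cornersT",t),): print([f(*p,.072)for p in((122,82),(443,112),(65,452),(392,495))])
print([s(*p,.072)for p in((280,48),(518,245),(75,208),(312,412))])
print("ring",t(110,240,.073),s(404,158,.073),"bar",t(218,180,.073),s(392,245,.073))
E
```

```text
skirt [0.4941 0.2452 0.082 ] [0.4951 0.2478 0.082 ]
line [0.5207 0.2474 0.112 ] [0.5028 0.247  0.112 ] [0.5011 0.2498 0.112 ] [0.5204 0.2495 0.112 ]
pivot [0.5299 0.1733 0.079 ] [0.5287 0.176  0.079 ]
knob top [0.4494 0.1737 0.108 ] [0.4491 0.1792 0.108 ] base [0.4514 0.1762 0.079 ]
hole [0.4877 0.1748 0.078 ] [0.4864 0.1777 0.078 ]
[array([0.5722, 0.2797, 0.072 ]), array([0.5559, 0.1533, 0.072 ]), array([0.4293, 0.2977, 0.072 ]), array([0.4095, 0.1726, 0.072 ])]
[array([0.4302, 0.3002, 0.072 ]), array([0.5743, 0.2784, 0.072 ]), array([0.4134, 0.1736, 0.072 ]), array([0.5549, 0.1549, 0.072 ])]
ring [0.5098 0.2823 0.073 ] [0.5095 0.2847 0.073 ] bar [0.5319 0.2408 0.073 ] [0.5323 0.2437 0.073 ]
```

```bash
python3 -m handwheel '[[-0.0278,-0.0216,0,0],[-0.0278,-0.0216,0,0],[-0.0278,-0.0216,0,0],[-0.0278,-0.0216,0,0],[-0.0278,-0.0216,0,0],[-0.0278,-0.0216,0,0],[-0.0278,-0.0216,0,0],[-0.0278,-0.0216,0,0]]' 0.6
python3 -m handwheel '[[-0.0278,-0.0216,0,0],[-0.0278,-0.0216,0,0],[-0.0278,-0.0216,0,0],[-0.0278,-0.0216,0,0],[0,0,0,-7],[0,0,0,-7],[0,0,0,-7],[0,0,0,-7]]'
cat > w.py <<'E'
from h import *
import sys
from scipy.spatial.transform import Rotation as Ro
np.set_printoptions(precision=4,suppress=True)
s=r.read_state();R=Ro.from_quat(s["eef_rot"]).as_matrix()
print(s["clock"],"pos",s["tool_pos"],"yhead",np.degrees(np.arctan2(R[1,1],R[0,1])),"z",R[:,2],"q",s["q"],"F",s["contact_force"],s["gripper_width"])
if len(sys.argv)>3:
    d=np.array([float(x)for x in sys.argv[1:4]])-s["tool_pos"];print("tool shift",R.T@d)
E
python3 w.py .4945 .2465 .277
```

```text
clock: 0.77
tool_pos: [0.4339, 0.3717, 0.4046]
eef_rot: [0.228, 0.974, -0.0, -0.0]
contact_force: [-0.2, 0.4, 1.3]
gripper_width: 0.0549
clock: 1.43
tool_pos: [0.4949, 0.2461, 0.4045]
eef_rot: [-0.017, 1.0, -0.0, -0.0]
contact_force: [0.3, 0.6, -0.3]
gripper_width: 0.0547
1.4333 pos [0.4949 0.2461 0.4045] yhead 91.90643854984502 z [-0.0004 -0.0002 -1.    ] q [ 0.4193  0.1483  2.0336  0.      0.9602 -1.1847] F [ 0.3357  0.5687 -0.3457] 0.0546528279749572
tool shift [0.0003 0.0004 0.1275]
```

```bash
python3 -m handwheel '[[0,0,0.025,0],[0,0,0.025,0],[0,0,0.025,0],[0,0,0.02,0],[0,0,0.02,0],[0,0,0.012,0],[0,0,0,0],[0,0,0,0]]' 0.6
python3 w.py .4945 .2465 .277
python3 - <<'E'
from h import *
import cv2
a=r.snapshot("scene")[:,:,::-1][30:200,240:420]
cv2.imwrite("pics/s1.png",cv2.resize(a,None,fx=3.3,fy=3.3,interpolation=cv2.INTER_CUBIC))
E
```

```text
clock: 2.1
tool_pos: [0.4949, 0.2465, 0.2777]
eef_rot: [-0.014, 1.0, -0.0, -0.0]
contact_force: [1.0, -0.2, -0.3]
gripper_width: 0.0544
2.1 pos [0.4949 0.2465 0.2777] yhead 91.59462067854167 z [-0.0009 -0.0004 -1.    ] q [ 0.42    0.3429  2.0783  0.      0.7213 -1.1786] F [ 0.9514 -0.2402 -0.2786] 0.05436380527099086
tool shift [0.0004 0.     0.0007]
```

View pics/s1.png

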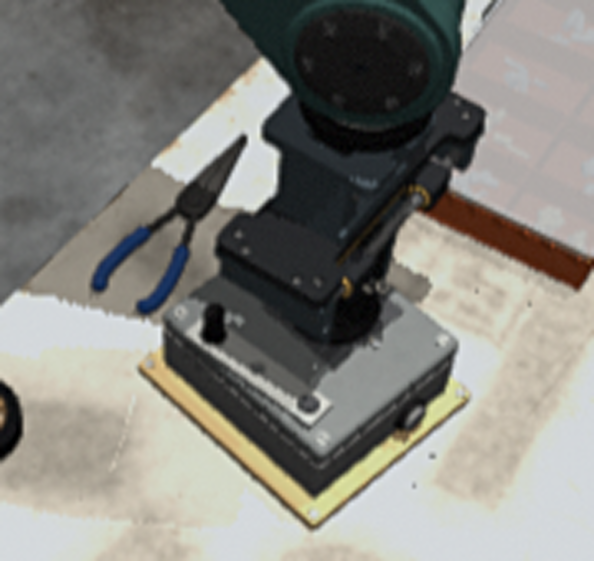

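The gripper straddles the handle (around pixel 350,320 in the crop) without touching it, and the knob at (213,323) is clear. Next I'll close on the bar.

```bash
python3 -m handwheel '[[0,0,0,0],[0,0,0,0],[0,0,0,0],[0,0,0,0],[0,0,0,0],[0,0,0,0]]' 0
python3 w.py
```

```text
clock: 2.65
tool_pos: [0.4949, 0.2467, 0.278]
eef_rot: [-0.014, 1.0, 0.0, 0.0]
contact_force: [-4.2, 31.6, 1.7]
gripper_width: 0.0178
2.65 pos [0.4949 0.2467 0.278 ] yhead 91.57917622071193 z [ 0.0005  0.0007 -1.    ] q [ 0.4202  0.3423  2.0784  0.0007  0.7201 -1.1787] F [-4.2018 31.6081  1.6845] 0.017757677459772036
```

```bash
python3 -m handwheel '[[0,0,0,0],[0,0,0,0]]' 
python3 w.py
```

```text
clock: 2.82
tool_pos: [0.4948, 0.2474, 0.278]
eef_rot: [-0.014, 1.0, 0.001, 0.0]
contact_force: [-4.0, 16.1, -0.3]
gripper_width: 0.0163
2.8167 pos [0.4948 0.2474 0.278 ] yhead 91.55620579971335 z [ 0.0006  0.0023 -1.    ] q [ 0.4213  0.3426  2.0779  0.0028  0.7196 -1.1787] F [-4.0049 16.1245 -0.2657] 0.016317344373664458
```

```bash
python3 -m handwheel '[[0,0.001,0,0],[0,0,0,0]]' 
python3 w.py
```

```text
clock: 2.98
tool_pos: [0.4949, 0.2479, 0.278]
eef_rot: [-0.014, 1.0, 0.0, 0.0]
contact_force: [-2.0, 5.8, 3.6]
gripper_width: 0.0156
2.9833 pos [0.4949 0.2479 0.278 ] yhead 91.59568426275275 z [ 0.0004  0.0006 -1.    ] q [ 0.4222  0.3431  2.0773  0.0005  0.7207 -1.1768] F [-2.0247  5.8473  3.5984] 0.015627337586446757
```

Axis now at about (0.495, 0.248). Start turning.

```bash
python3 -m handwheel '[[0,0.0005,0,-6],[0,0,0,-6],[0,0,0,-6],[0,0,0,0]]' 
python3 w.py
```

```text
clock: 3.32
tool_pos: [0.4948, 0.2482, 0.278]
eef_rot: [-0.173, 0.985, 0.0, 0.0]
contact_force: [-3.1, 6.9, 4.4]
gripper_width: 0.0161
3.3167 pos [0.4948 0.2482 0.278 ] yhead 109.97151376776634 z [ 0.0002  0.0008 -1.    ] q [ 0.4228  0.3432  2.077   0.0009  0.7208 -1.4972] F [-3.0783  6.8676  4.4307] 0.016075162272161568
```

```bash
python3 -m handwheel '[[0,0,0,-6],[0,0,0,-6],[0,0,0,-6],[0,0,0,-6],[0,0,0,-6],[0,0,0,-6],[0,0,0,-6],[0,0,0,0]]' 
python3 w.py; python3 -c "
from h import *;print(r.read_state()['ft_torque'])"
python3 -m handwheel '[[0,0,0,-2.5],[0,0,0,-2.5],[0,0,0,0]]' 
python3 w.py; python3 -c "
from h import *;print(r.read_state()['ft_torque'])"
```

```text
clock: 3.98
tool_pos: [0.4945, 0.2487, 0.278]
eef_rot: [-0.515, 0.857, 0.001, 0.0]
contact_force: [-7.1, 12.6, 5.5]
gripper_width: 0.0156
3.9833 pos [0.4945 0.2487 0.278 ] yhead 151.95047011089434 z [-0.0006  0.0015 -1.    ] q [ 0.4236  0.3431  2.0772  0.0025  0.7213 -2.2303] F [-7.1206 12.5735  5.4824] 0.015614830807725466
[2.50205944 1.46983188 0.09349317]
clock: 4.23
tool_pos: [0.4944, 0.2487, 0.278]
eef_rot: [-0.55, 0.835, 0.001, 0.0]
contact_force: [-9.2, 13.7, 5.7]
gripper_width: 0.016
4.2333 pos [0.4944 0.2487 0.278 ] yhead 156.68720064312888 z [-0.0009  0.0016 -1.    ] q [ 0.4236  0.3431  2.0773  0.0028  0.7213 -2.3132] F [-9.1847 13.7204  5.7176] 0.015964493782541826
[ 2.62614663  1.520505   -0.16253343]
```

```bash
python3 -m handwheel '[[0,0,0,-2],[0,0,0,-1.5],[0,0,0,0],[0,0,0,0]]' 
python3 w.py; python3 -c "
from h import *;print(r.read_state()['ft_torque'])
import cv2
a=r.snapshot('top')[:,:,::-1][195:295,140:235]
cv2.imwrite('pics/t2.png',cv2.resize(a,None,fx=6,fy=6,interpolation=cv2.INTER_CUBIC))"
```

```text
clock: 4.57
tool_pos: [0.4945, 0.2487, 0.2779]
eef_rot: [-0.573, 0.819, 0.001, 0.0]
contact_force: [-8.6, 14.6, 4.8]
gripper_width: 0.0167
4.5667 pos [0.4945 0.2487 0.2779] yhead 159.94659604728776 z [-0.0009  0.0021 -1.    ] q [ 0.4235  0.3432  2.0772  0.0035  0.7212 -2.3708] F [-8.6167 14.5752  4.7925] 0.016653345780320114
[ 2.72902131  1.44707839 -1.20805529]
```

The moment has risen to −1.2 N·m, so the handle is against its stop. Now I'll open and lift.

```bash
python3 -m handwheel '[[0,0,0,0],[0,0,0,0],[0,0,0,0],[0,0,-0.025,0],[0,0,-0.035,0],[0,0,-0.035,0],[0,0,0,0]]' 0.5
python3 w.py .450 .177 .278
```

```text
clock: 5.2
tool_pos: [0.4963, 0.2485, 0.3788]
eef_rot: [-0.574, 0.819, -0.001, 0.004]
contact_force: [2.3, 0.5, 1.6]
gripper_width: 0.0457
5.2 pos [0.4963 0.2485 0.3788] yhead 160.0981121908036 z [ 0.0072  0.0029 -1.    ] q [ 0.4222  0.1861  2.0439 -0.0004  0.9038 -2.3718] F [2.2951 0.5171 1.6362] 0.045657433547714836
tool shift [0.0835 0.0198 0.1003]
```

```bash
python3 -m handwheel '[[0,0,0,7.1],[0,0,0,7.1],[0,0,0,7.1],[0,0,0,7.1],[0,0,0,7.1],[0,0,0,7.1],[0,0,0,7.1],[0,0,0,7.1]]'
python3 -m handwheel '[[0,0,0,7.1],[0,0,0,7.1],[0,0,0,0],[0,0,0,0]]'
python3 w.py .450 .178 .278 
python3 -c "
from h import *
import cv2
a=r.snapshot('scene')[:,:,::-1][85:195,275:390]
cv2.imwrite('pics/s3.png',cv2.resize(a,None,fx=5,fy=5,interpolation=cv2.INTER_CUBIC))
a=r.snapshot('top')[:,:,::-1][195:295,140:235]
cv2.imwrite('pics/t3.png',cv2.resize(a,None,fx=6,fy=6,interpolation=cv2.INTER_CUBIC))"
```

```text
clock: 5.87
tool_pos: [0.4948, 0.2478, 0.3726]
eef_rot: [-0.113, 0.994, -0.0, -0.0]
contact_force: [0.9, -0.4, 1.0]
gripper_width: 0.0458
clock: 6.2
tool_pos: [0.4948, 0.2478, 0.3726]
eef_rot: [0.006, 1.0, -0.0, -0.0]
contact_force: [-1.0, -0.2, 0.5]
gripper_width: 0.0454
6.2 pos [0.4948 0.2478 0.3726] yhead 89.3203965781371 z [-0.     -0.0002 -1.    ] q [ 0.4223  0.1933  2.0488 -0.0002  0.8996 -1.1366] F [-0.9809 -0.2484  0.548 ] 0.045448286475510837
tool shift [ 0.044  -0.0703  0.0947]
```

View pics/s3.png

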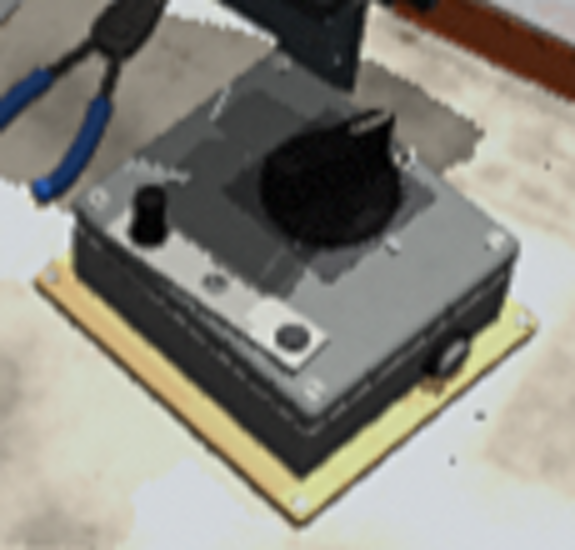

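View pics/t3.png

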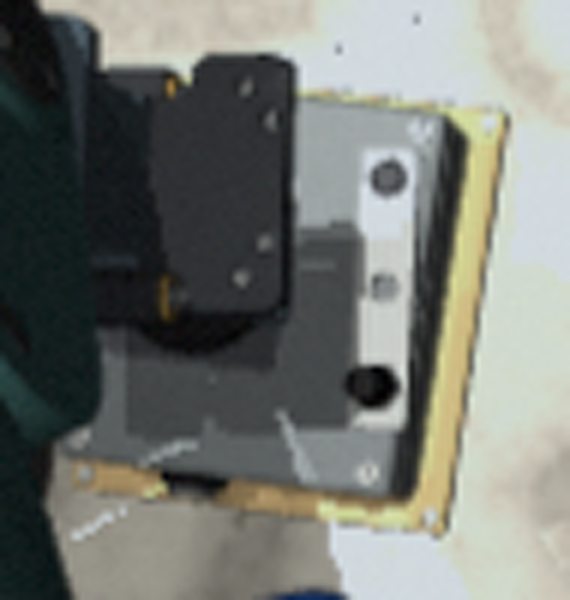

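```bash
python3 - <<'E'
from h import *
s=lambda u,v,z:ray("scene",*crop(u,v,5,275,85),z)
a=s(352,130,.112);b=s(386,116,.112);print(a,b,np.degrees(np.arctan2(*(b-a)[1::-1])),np.degrees(np.arctan2(*(b-np.array([.4945,.2485,0]))[1::-1])))
E
python3 -m handwheel '[[0.011,-0.0176,0,0],[0.011,-0.0176,0,0],[0.011,-0.0176,0,0],[0.011,-0.0176,0,0],[0,0,0.025,0],[0,0,0.02,0],[0,0,0,0],[0,0,0,0]]'
python3 w.py .450 .178 .278 
python3 -c "
from h import *
import cv2
a=r.snapshot('scene')[:,:,::-1][65:195,255:390]
cv2.imwrite('pics/s4.png',cv2.resize(a,None,fx=4,fy=4,interpolation=cv2.INTER_CUBIC))"
```

```text
[0.49738894 0.25562186 0.112     ] [0.5042708  0.27064242 0.112     ] 65.3845150208429 66.18953523723503
clock: 6.97
tool_pos: [0.4496, 0.1782, 0.3275]
eef_rot: [0.007, 1.0, -0.0, -0.001]
contact_force: [1.2, 0.2, 0.8]
gripper_width: 0.0455
6.9667 pos [0.4496 0.1782 0.3275] yhead 89.20575987682561 z [-0.0018 -0.0007 -1.    ] q [ 0.3292  0.1567  2.2006 -0.0001  0.7862 -1.2277] F [1.1546 0.2128 0.7559] 0.04548299047093603
tool shift [-0.0005 -0.0002  0.0495]
```

View pics/s4.png

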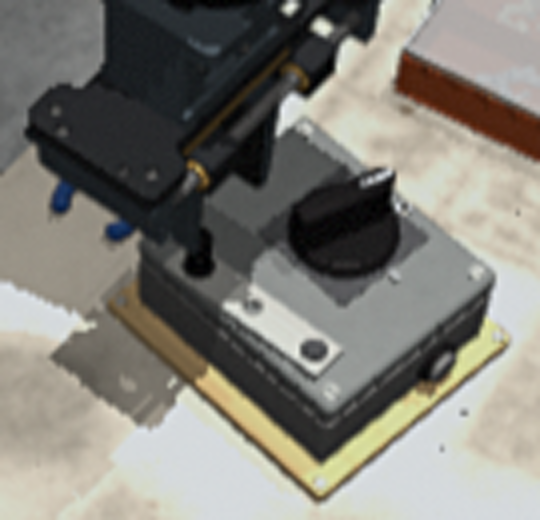

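The handle points at about 66°, which is joint ≈1.29 rad, so it is at off. The fingers (tips near (185,235) and (255,185)) straddle the knob at (200,250). Descend.

```bash
python3 -m handwheel '[[0,0,0.016,0],[0,0,0.016,0],[0,0,0.014,0],[0,0,0.002,0],[0,0,0,0],[0,0,0,0]]'
python3 w.py .450 .178 .278 
python3 -m handwheel '[[0,0,0,0],[0,0,0,0],[0,0,0,0],[0,0,0,0]]' 0.25
python3 w.py
```

```text
clock: 7.52
tool_pos: [0.4502, 0.1785, 0.2808]
eef_rot: [0.008, 1.0, 0.0, 0.001]
contact_force: [1.1, -0.2, -0.0]
gripper_width: 0.0455
7.5167 pos [0.4502 0.1785 0.2808] yhead 89.12959683472413 z [ 0.0011  0.0003 -1.    ] q [ 0.3294  0.2446  2.2115 -0.      0.6844 -1.2261] F [ 1.0928 -0.1619 -0.0227] 0.04552869281371086
tool shift [ 0.0002 -0.0005  0.0028]
clock: 7.85
tool_pos: [0.4498, 0.1783, 0.2802]
eef_rot: [0.008, 1.0, 0.0, 0.0]
contact_force: [0.5, -0.1, 0.6]
gripper_width: 0.0237
7.85 pos [0.4498 0.1783 0.2802] yhead 89.10128177037585 z [ 0.0006  0.0002 -1.    ] q [ 0.3293  0.2454  2.2124 -0.      0.6832 -1.2258] F [ 0.5312 -0.1449  0.5621] 0.023713029885528637
```

```bash
python3 -m handwheel '[[-0.0006,-0.0098,0,-7],[-0.0006,-0.0098,0,-7],[-0.0006,-0.0098,0,-7],[-0.0006,-0.0098,0,-7],[0,0,0,0]]'
python3 w.py
python3 -c "
from h import *
import cv2
a=r.snapshot('scene')[:,:,::-1][65:195,255:390]
cv2.imwrite('pics/s5.png',cv2.resize(a,None,fx=4,fy=4,interpolation=cv2.INTER_CUBIC))"
```

```text
clock: 8.27
tool_pos: [0.4589, 0.1395, 0.2799]
eef_rot: [-0.237, 0.971, -0.0, 0.0]
contact_force: [0.5, 0.4, -0.3]
gripper_width: 0.0225
8.2667 pos [0.4589 0.1395 0.2799] yhead 117.42602085973816 z [ 0.0001 -0.0001 -1.    ] q [ 0.2466  0.2401  2.2205 -0.0001  0.6809 -1.8028] F [ 0.4626  0.376  -0.2884] 0.022461743390951843
```

View pics/s5.png

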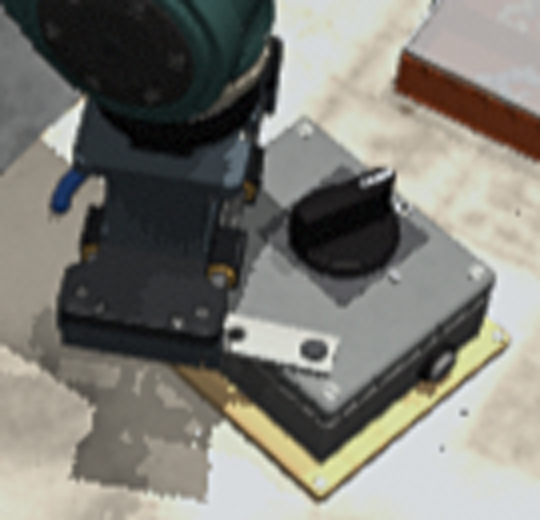

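The strap is swinging out (pivot near (315,350), hole near (237,333)) and the handle hasn't moved. Continue.

```bash
python3 -m handwheel '[[-0.0006,-0.0098,0,-7],[-0.0006,-0.0098,0,-7],[-0.0006,-0.0098,0,-7],[-0.0006,-0.0098,0,-7],[-0.0006,-0.0098,0,-7],[-0.0006,-0.0098,0,-7],[-0.0006,-0.0098,0,-7],[0,0,0,0]]'
python3 w.py
python3 -m handwheel '[[-0.0004,-0.008,0,-5],[0,-0.003,0,0],[0,0,0,0]]'
python3 w.py
```

```text
clock: 8.98
tool_pos: [0.5118, 0.0991, 0.2799]
eef_rot: [-0.617, 0.787, -0.0, 0.0]
contact_force: [0.2, 0.2, 0.5]
gripper_width: 0.0226
8.9833 pos [0.5118 0.0991 0.2799] yhead 166.15761675513215 z [ 0.0009  0.0001 -1.    ] q [ 0.1466  0.2969  2.1401 -0.0001  0.7037 -2.7534] F [0.1982 0.2478 0.5399] 0.022625200091078074
clock: 9.23
tool_pos: [0.5212, 0.0973, 0.2795]
eef_rot: [-0.647, 0.762, 0.001, -0.001]
contact_force: [-2.1, 1.0, 1.8]
gripper_width: 0.0231
9.2333 pos [0.5212 0.0973 0.2795] yhead 170.63735115107374 z [-0.0018 -0.0001 -1.    ] q [ 0.1407  0.3098  2.1226  0.0002  0.711  -2.8377] F [-2.1017  1.0089  1.7725] 0.02307567135812675
```

```bash
python3 -m handwheel '[[0,-0.002,0,0],[0,-0.002,0,0],[0,0,0,0]]'
python3 w.py
python3 -c "
from h import *
import cv2
a=r.snapshot('scene')[:,:,::-1][65:195,255:390]
cv2.imwrite('pics/s6.png',cv2.resize(a,None,fx=4,fy=4,interpolation=cv2.INTER_CUBIC))"
```

```text
clock: 9.48
tool_pos: [0.5232, 0.097, 0.2789]
eef_rot: [-0.647, 0.762, 0.003, -0.003]
contact_force: [-21.5, 7.1, 16.6]
gripper_width: 0.0229
9.4833 pos [0.5232 0.097  0.2789] yhead 170.66929140909846 z [-0.0084  0.0002 -1.    ] q [ 0.1392  0.314   2.1179  0.0021  0.7179 -2.8411] F [-21.4505   7.0522  16.6263] 0.02292592789297536
```

View pics/s6.png

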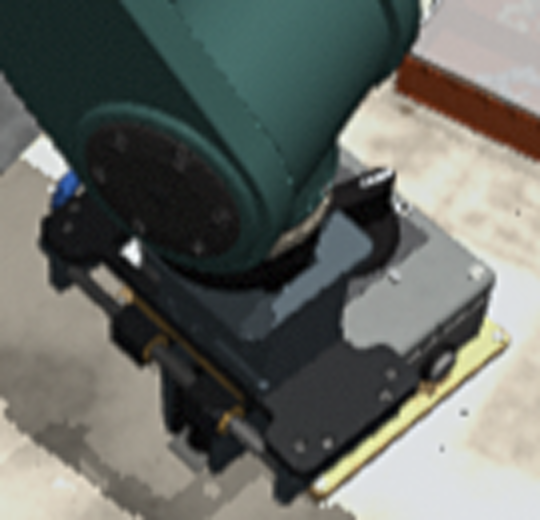

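The force jumped to 21 N, so the hasp is at its stop. Centre on the knob, open, and lift.

```bash
python3 -m handwheel '[[0,0.003,0,0],[0,0.002,0,0],[0,0,0,0],[0,0,0,0],[0,0,0,0]]' 0.5
python3 w.py
python3 -m handwheel '[[0,0,-0.015,0],[0,0,-0.03,0],[0,0,-0.035,0],[0,0,-0.035,0],[0,0,-0.03,0],[0,0,0,0]]'
python3 w.py .45 -.1 .42
```

```text
clock: 9.95
tool_pos: [0.5208, 0.0972, 0.2799]
eef_rot: [-0.65, 0.76, -0.0, 0.0]
contact_force: [-0.1, -0.1, -0.1]
gripper_width: 0.0456
9.95 pos [0.5208 0.0972 0.2799] yhead 171.01194086373397 z [ 0.0007  0.     -1.    ] q [ 0.1405  0.3083  2.1236 -0.0001  0.709  -2.8442] F [-0.1029 -0.1264 -0.0926] 0.04563092090077195
clock: 10.45
tool_pos: [0.522, 0.0973, 0.4308]
eef_rot: [-0.65, 0.76, -0.002, 0.004]
contact_force: [1.4, 0.3, 1.1]
gripper_width: 0.0457
10.45 pos [0.522  0.0973 0.4308] yhead 171.03405846188483 z [ 0.0085  0.0011 -1.    ] q [ 0.1404  0.0765  2.0598 -0.0001  0.9968 -2.8447] F [1.364  0.3396 1.1153] 0.045681446522943425
tool shift [0.2061 0.0405 0.01  ]
```

```bash
python3 -m handwheel '[[0,0,0,7],[0,0,0,7],[0,0,0,7],[0,0,0,7],[0,0,0,7],[0,0,0,7],[0,0,0,7],[0,0,0,7]]'
python3 w.py .45 -.1 .42
```

```text
clock: 11.12
tool_pos: [0.5207, 0.0971, 0.4243]
eef_rot: [-0.214, 0.977, -0.0, -0.0]
contact_force: [-0.0, -0.6, -0.5]
gripper_width: 0.0459
11.1167 pos [0.5207 0.0971 0.4243] yhead 114.68593991324431 z [-0.0001 -0.0001 -1.    ] q [ 0.1403  0.0836  2.0653 -0.0001  0.9927 -1.8613] F [-0.0187 -0.5861 -0.5219] 0.045902511098217344
tool shift [ 0.1465 -0.1495  0.0043]
```

```bash
python3 -m handwheel '[[0.02,-0.02,0,0],[0.02,-0.02,0,0],[0.02,-0.02,0,0],[0.02,-0.02,0,0],[0.02,-0.02,0,0],[0.02,-0.02,0,0],[0.02,-0.02,0,0],[0,0,0,0]]'
python3 w.py
python3 -c "
from h import *
import cv2
cv2.imwrite('pics/s7.png',r.snapshot('scene')[:,:,::-1])
cv2.imwrite('pics/t7.png',r.snapshot('top')[:,:,::-1])"
```

```text
clock: 11.78
tool_pos: [0.452, -0.0918, 0.4244]
eef_rot: [-0.216, 0.976, -0.0, -0.0]
contact_force: [0.1, 0.4, -0.4]
gripper_width: 0.0457
11.7833 pos [ 0.452  -0.0918  0.4244] yhead 114.9089317563157 z [-0.0002 -0.0006 -1.    ] q [-0.2509 -0.0388  2.1907 -0.0007  0.9898 -2.256 ] F [ 0.1176  0.4313 -0.4098] 0.045677326289670625
```

View pics/s7.png

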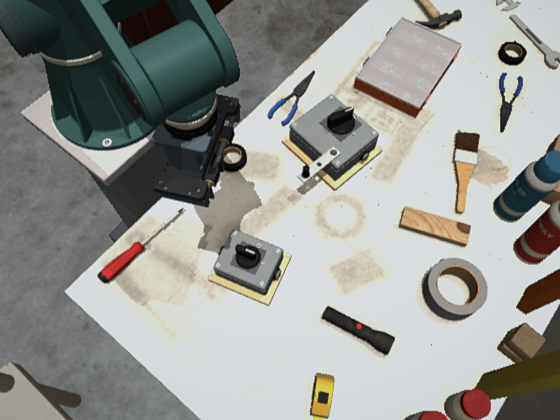

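View pics/t7.png

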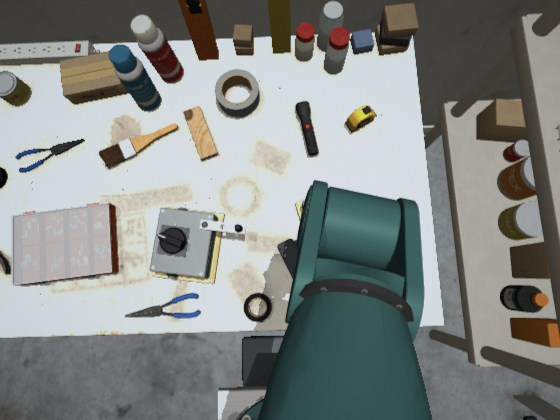

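Run:
```python
import cv2
a=cv2.imread("pics/t7.png")[195:295,140:270]
cv2.imwrite("pics/t7d.png",cv2.resize(a,None,fx=6,fy=6,interpolation=cv2.INTER_CUBIC))
```

```text
(no output)
```

View pics/t7d.png

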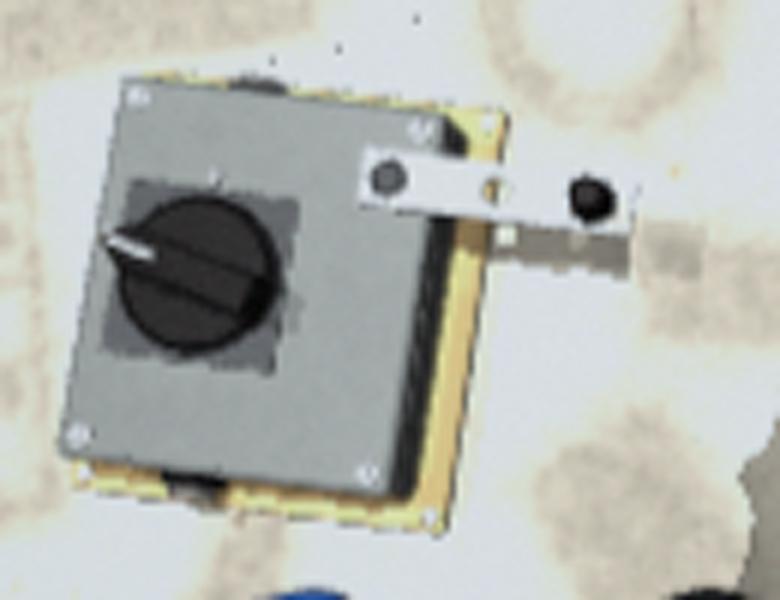

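The handle points at the ring mark (white line at (130,245)). The strap sticks out square to the box, from the pivot (388,177) to the knob (592,200). In the scene view the small handle at (248,255) looks unchanged, and the robot is clear of everything.

```bash
python3 -c "
from h import *
print(r.close_job())"
```

```text
the job is handed in; nothing more can be done
None
```

I turned the larger isolator's handle to off first, then swung its hasp fully out, and handed the job in at about 12 s of the 53 s allowed. `close_job` gives no verdict, so this rests on my own last checks:

- **Handle:** I turned it until it pressed against its stop (wrist moment rose to about −1.2 N·m). A measurement from the scene camera after letting go gave about 1.29 rad, against the 1.31 stop. In the last picture it points at the ring mark.
- **Hasp:** I swung it until the contact force rose to about 21 N at its stop. In the last picture the strap is square to the box's side, within about 2° by eye.
- **Smaller isolator:** its handle looks unchanged in the final scene picture, and I never went near it with the fingers down. The arm hid most of it in the final top view, so I couldn't check it from there.
- **Robot:** the gripper is open and lifted clear, with contact force near zero.

One disagreement: the two cameras differed by about 2–5 mm in y. The handle's turning axis was about 2 mm to the left of my first estimate, so I shifted the grip slightly before turning.

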